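# Empty a casting mould and brush it out

## Task

Lift the aluminium casting out of the steel mould by its flat lug and stand it upright on the steel tray, on the free part beside the short disc. Then take the long brush from its square holder and brush out the empty mould with three full strokes, each going right down to the bottom and back up until the tip of the bristles is near the mouth, and put the brush back in its holder, bristles down. Set things down rather than dropping them, and leave everything else on the bench where it is.

Things in the scene. Friction and masses are not known exactly. Their poses are not given: they have to be found in the camera images.
- mould: Steel casting mould, fixed to the bench: upright open-topped round barrel, outside diameter 70, bore diameter 54, on a dark rectangular base plate 110 (x) x 90 (y) x 12 thick. Overall height 108. Origin: centre of the underside, on the bore axis; z up.
- mould_floor (a point): Centre of the bore's flat floor, 18 mm above the bench; the bore is 90 deep.
- mould_rim (a point): Centre of the mould's mouth, 108 mm above the bench.
- casting: Loose aluminium casting, 140 high, about 0.4 kg: round slightly tapered body, diameter 45 at the foot and 48 at the top, 70 high, with a flat upright lug on top, 40 long (own x) x 14 thick (own y) x 70 high. It starts standing on the mould's floor, so that the lug's top stands 50 mm above the rim. Origin: centre of the underside; z up.
- casting_lug (a point): Point to grip on the casting's lug, 122 mm above its underside, 18 mm below the lug's top; pinch it across the 14 mm thickness (own y).
- tray: Shallow steel tray fixed to the bench, 200 (x) x 130 (y) x 14 high, walls and floor 4 thick. Origin: centre of its underside; its floor is 4 mm above that. x along its long side.
- puck: Short loose aluminium disc, 44 diameter, 30 high, an earlier sample that stands somewhere along the middle line of the tray (leave it). Origin: centre of its underside.
- holder: Grey plastic brush holder fixed to the bench: open-topped square box 60 x 60 outside, 52 x 52 inside, 80 high, on a 90 x 90 x 4 foot. Inner floor 4 to 5 mm above the bench. Origin: centre of its underside; z up.
- holder_mouth (a point): Centre of the holder's open top, 80 mm above the bench.
- brush: Loose long brush, 200 long, about 0.12 kg, standing upright in its holder: white bristle head at the lower end, 38 diameter and 50 long with a flat end, then a steel stem of 10 diameter, then a round wooden handle of 22 diameter from 110 to 200 mm. Origin: centre of the bristle head's free end (the brush tip); z along the brush towards the handle.
- brush_grip (a point): Point to grip on the brush's handle, on its axis, 160 mm from the bristle tip.
- beaker: Glass beaker, 68 diameter, 85 high, standing beside the brush holder (leave it). Origin: centre of its underside.
- flask: Conical glass flask, 78 diameter, 115 high, standing beside the mould (leave it). Origin: centre of its underside.
- slug_a: Copper cylinder, 44 diameter, 50 high, standing beside the mould on the robot's side (leave it). Origin: centre of its underside.
- slug_b: Copper cylinder like the other, standing beside the brush holder on the robot's side (leave it). Origin: centre of its underside.
Mind the look-alikes: they are no part of the job. What is shaped like the brush but blue or red is not meant. What is shaped like the mould but blue is not meant.

How it is judged (in metres and radians):
On the way, in this order (a step that is already met when the one before it is completed fails the run):
1. the casting is lifted clear of the mould (z of casting in the frame of mould_rim above 0.005 m), for 0.1 s.
2. the casting stands upright on the tray, let go (x of casting in the frame of tray between -0.09 and 0.09 m and y of casting in the frame of tray between -0.055 and 0.055 m and z of casting in the frame of tray below 0.012 m and angle between casting's own z axis and vertical below 0.12 rad and linear speed of casting below 0.03 m/s and contact force between the fingers and casting below 0.1 N), for 0.2 s.
3. stroke 1: bristle tip down at the bottom of the mould (within 18 mm) (horizontal distance between brush and mould_floor below 0.025 m and z of brush in the frame of mould_floor below 0.018 m), for 0.05 s.
4. stroke 1: bristle tip back up, at least 50 mm above the bottom, over or in the bore (horizontal distance between brush and mould_floor below 0.025 m and z of brush in the frame of mould_floor above 0.05 m), for 0.05 s.
5. stroke 2: bristle tip down at the bottom of the mould (within 18 mm) (all of step 3), for 0.05 s.
6. stroke 2: bristle tip back up, at least 50 mm above the bottom, over or in the bore (all of step 4), for 0.05 s.
7. stroke 3: bristle tip down at the bottom of the mould (within 18 mm) (all of step 5), for 0.05 s.
8. stroke 3: bristle tip back up, at least 50 mm above the bottom, over or in the bore (all of step 6), for 0.05 s.
At the end, for the whole second after the job is handed in: The casting stands upright (within 0.12 rad), at rest, inside the tray on its floor (underside under 12 mm above the tray's); the brush is at rest in its holder, bristles down (tip within 20 mm of the holder's axis, under 30 mm above its underside, tilt under 0.5 rad) (x of casting in the frame of tray between -0.09 and 0.09 m and y of casting in the frame of tray between -0.055 and 0.055 m and z of casting in the frame of tray below 0.012 m and angle between casting's own z axis and vertical below 0.12 rad and linear speed of each of casting, brush below 0.03 m/s and horizontal distance between brush and holder below 0.02 m and z of brush in the frame of holder below 0.03 m and angle between brush's own z axis and vertical below 0.5 rad); the robot touches nothing.
It fails at once if the casting is dropped: out of the mould, more than 35 mm up, with no finger on it (contact force between the fingers and casting below 0.02 N and height (world z) of casting above 0.035 m).
It fails at once if the brush is dropped: its tip more than 45 mm up, with no finger on it (contact force between the fingers and brush below 0.02 N and height (world z) of brush above 0.045 m).
It fails at once if the casting is toppled (angle between casting's own z axis and vertical above 0.9 rad).
It fails at once if something else on the bench is shifted by more than 30 mm (distance of any of puck, beaker, flask, slug_a, slug_b from where it was at the start of the episode above 0.03 m).
It also fails if it takes over 72 s, if anything falls off the work surface, if the arm or the gripper's body presses on something with over 40 N, if the wrist force passes 120 N, or if a joint passes its speed limit or range.

## Robot

A 6-joint arm with a two-finger parallel gripper is mounted at the origin on the work surface. World frame = base frame: x ahead of the robot, y to its left, z up, the work surface at z = 0. Lengths are in mm, angles in rad, forces in N, time in s.
With the tool pointing down it reaches from about 350 to 1000 mm from the base axis. Payload 7.1 kg.
Tool frame: the origin (TCP) lies midway between the tips of the shut fingers; the grasp point (between the pads) lies 19 mm behind it; z points along the fingers, y is the line along which they close (so a half turn about z gives the same grasp; the last joint's range is limited). The gripper opens to 85 mm and grips with 20 to 120 N. Pads are 22 mm wide; open, the fingers measure 114 mm over their backs; the gripper's body (76 mm by 85 mm) begins 54 mm behind the grasp point. The pads swing forward as they close: fully open they stand 13 mm farther back than shut.
Start: joints at [1.298, 0.423, 1.63, -0, 1.089, -0.019], TCP at [156.896, 604.97, 231.319] pointing down, gripper open.
Joint ranges: [-3, 3], [-0.9, 2.11], [0.09, 2.58], [-1.31, 4.45], [0.11, 2.69], [-2.54, 2.54]. Speed limits (rad/s): [2.39, 2.39, 3.01, 3.14, 3.14, 3.14].

## Interface

Orientations are given as a unit quaternion [x, y, z, w].
In Python, from rig import manip gives the robot as it stands.
- The arm moves only by the tool servo_tool, never from a script. Its argument "commands" is a list of rows, each a list of 6 numbers: the shift along the tool's x, y, z scaled (see below), then the turn, a rotation vector about the tool's x, y, z scaled (see below). In form: [[dx, dy, dz, rx, ry, rz], ...]. A call has 1 to 8 rows; each row is the pose to reach, as a shift and turn from the pose commanded when the call began, along the tool's axes at that moment; what a row does not reach only later rows make up. The controller multiplies each number of a shift by 150 mm and each number of a turn by 60 degrees. A row lasts 1/8 s, in which the tool goes at most 62.5 mm and 10.7 degrees, less where a joint would pass 70% of its speed; a pose out of reach is approached as far as the arm can. A call with a number of a shift or a turn outside -1 to 1 is refused whole. A call with a gripper value outside its range is refused whole. "hand" is the opening, from -1 (shut) to 1 (fully open), set as the call begins (left out, the last holds). The fingers move at their own pace and stop on an object; the grip force is fixed at half the most. Time passes only in rows, so rows that repeat a pose let the fingers close. It gives the time, the measured TCP pose, the force, the opening and the grip force at its end, in the units of the state.
- manip.sense(): the state, without advancing time (a new reading comes with each control period).
- manip.get_image(name): name is "scene" or "top" or "wrist"; returns a dict with "image" (420x560x3 uint8, blue, green, red), "K" (3x3 intrinsics, pixels), "rvec" (rotation vector, rad) and "tvec" (3), from world to camera coordinates, as OpenCV has them. Camera axes: x right, y down, z forward; pixel columns grow to the right and rows downward; lengths in mm; the calibration is good to about 2 mm. A picture is of the moment at which its call begins. There is no depth.
- manip.hand_in(): hands the job in; it is judged then, once.
The state is a dict: "clock": time; "joint_positions": joint angles; "dq": joint speeds; "tau": joint torques, N m; "ee_pos": TCP position; "orientation": TCP orientation; "ft_force": force on the tool from outside, world axes, zero at the start; "ft_torque": the same for the moment, N m; "opening": opening from 0.0 (shut) to 1.0 (fully open); "grasp_force": force on a finger pad.
Only numpy, scipy, OpenCV 4.12 (cv2) and the standard library are available. Lean on these libraries where they do the work, as an engineer would, in place of code of your own. Each camera call takes 0.05 s, during which the arm holds its last target. There are 200 camera calls.

## Working session

There is one attempt and no reset: what is moved stays moved. The work goes in short steps, Python scripts to look and compute and a tool call to move; the robot and the scene stay as the last step left them, time stands still between calls to the robot, and variables do not carry over. Pictures are saved under pics/ and viewed, at most 11 in all, crops included, and the job is handed in when it is done.

Besides the shell and the picture viewer there is one more tool, called after "Request:" as name(argument=value, ...), one argument or row to a line, values as JSON. servo_tool: Moves the arm, as the interface text tells. Shifts and turns lie within -1 to 1; 1 stands for 150 mm of shift or 60 degrees of turn. Its arguments: {"type":"object","properties":{"commands":{"type":"array","items":{"type":"array","items":{"type":"number"}}},"hand":{"type":"number"}},"required":["commands"]}

```bash
mkdir -p pics
cat > h.py <<'E'
import numpy as np, cv2
from rig import manip
from scipy.spatial.transform import Rotation as R
def grab(n,save=None):
    d=manip.get_image(n); im=np.array(d["image"])
    if save: cv2.imwrite(f"pics/{save}.png",im)
    np.savez(f"{n}.npz",image=im,K=d["K"],rvec=d["rvec"],tvec=d["tvec"]); return d
def load(n): return np.load(f"{n}.npz")
def ray(d,u,v):
    p=cv2.undistortPoints(np.array([[[u,v]]],float),np.array(d["K"],float),None)[0,0]
    M=cv2.Rodrigues(np.array(d["rvec"],float))[0]; c=-M.T@np.array(d["tvec"],float).ravel()
    return c,M.T@np.array([p[0],p[1],1])
def onz(d,u,v,z):
    c,r=ray(d,u,v); return c+r*(z-c[2])/r[2]
def proj(d,P):
    return cv2.projectPoints(np.array(P,float).reshape(-1,1,3),np.array(d["rvec"],float),np.array(d["tvec"],float),np.array(d["K"],float),None)[0][:,0]
def st():
    s=manip.sense(); print(s["clock"],np.round(s["ee_pos"],1),np.round(R.from_quat(s["orientation"]).as_matrix(),3).tolist(),np.round(s["ft_force"],1),s["opening"],s["grasp_force"]); return s
E
python3 - <<'E'
from h import *
a=grab("top","top");b=grab("scene","scene")
for d in (a,b):print(ray(d,280,210))
st()
E
```

```text
(array([ 284.64716306,   23.85671477, 1135.70042177]), array([ 0.22080541,  0.0160635 , -0.9752115 ]))
(array([1233.95592576,  328.94842136, 1002.96294814]), array([-0.59956781, -0.25306581, -0.75949419]))
0.1 [156.8 604.5 230.6] [[-0.968, 0.251, -0.0], [0.251, 0.968, -0.001], [0.0, -0.001, -1.0]] [-0.1 -0.3  0.2] 0.9994791195140862 0.0
```

View pics/top.png

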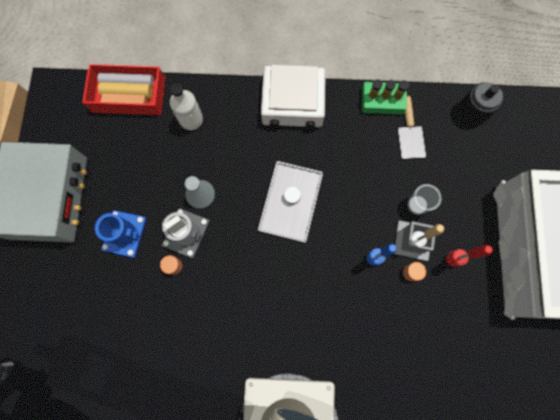

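View pics/scene.png

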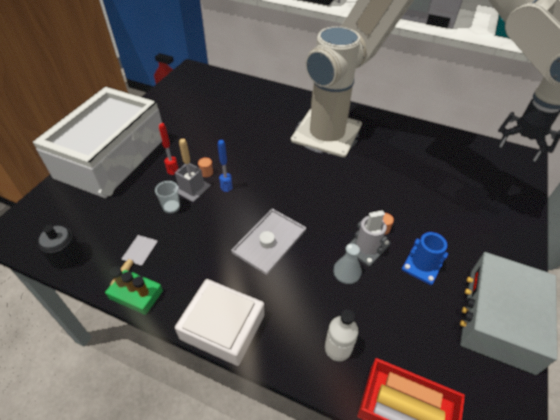

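The top view shows the robot at the bottom. The candidates for each object are:
- **Moulds:** steel mould at (180,228) with a lug in it, blue one at (110,229). The steel one is meant.
- **Brushes:** wooden-handled brush in the grey holder at (415,238), blue one at (377,256), red one at (458,258). The wooden one is meant.
- **Tray:** at (291,202), with the puck at (292,196).

I'll confirm these in one enlarged composite crop.

Run:
```python
from h import *
t=load("top")["image"];s=load("scene")["image"]
def c(im,x,y,w,h): return cv2.resize(im[y:y+h,x:x+w],(400,300),interpolation=cv2.INTER_CUBIC)
o=np.vstack([np.hstack([c(t,140,190,100,75),c(t,370,195,100,75)]),np.hstack([c(s,330,200,100,75),c(s,150,120,100,75)])])
cv2.imwrite("pics/crop.png",o)
```

```text
(no output)
```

View pics/crop.png

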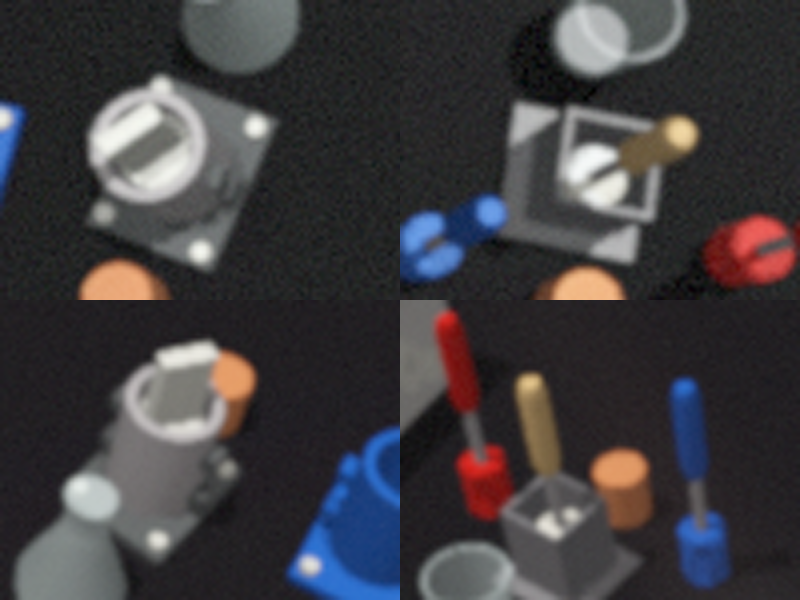

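The crop confirms it. The steel mould with the bright lug is at top-crop (148,147), and the natural-wood brush stands in the grey holder. Now rough positions.

Run:
```python
from h import *
t=load("top"); im=t["image"]; g=im.astype(int); sat=g.max(2)-g.min(2); gray=cv2.cvtColor(im,cv2.COLOR_BGR2GRAY)
hsv=cv2.cvtColor(im,cv2.COLOR_BGR2HSV)
for n,u,v,z in [("rim",177,226.7,108),("flask top",192,184,115),("handle top",440,228.5,203),("holder mouth",423,236,80),("bristles",419,239,55),("puck",292,195.5,30)]:
    print(n,onz(t,u,v,z).round(1))
def comp(m,box,zs,lab):
    x,y,w,h=box; k=np.zeros_like(m);k[y:y+h,x:x+w]=m[y:y+h,x:x+w]
    cs=cv2.findContours(k.astype(np.uint8),cv2.RETR_EXTERNAL,cv2.CHAIN_APPROX_NONE)[0]
    for c in sorted(cs,key=cv2.contourArea)[-2:]:
        if len(c)<5: continue
        r=cv2.minAreaRect(c); P=cv2.boxPoints(r); W=np.array([onz(t,*p,zs) for p in P])[:,:2]
        print(lab,np.round(r[0],1),np.round(r[1],1),"c",W.mean(0).round(1),"sides",np.linalg.norm(np.diff(W,axis=0),axis=1).round(1),"ang",np.degrees(np.arctan2(*(W[1]-W[0])[::-1])).round(1),np.degrees(np.arctan2(*(W[2]-W[1])[::-1])).round(1))
comp(gray>210,(160,205,35,50),158,"lug")
comp(gray>90,(250,150,85,100),14,"tray")
comp((hsv[...,0]>15)&(hsv[...,0]<28)&(sat>60),(420,215,30,30),203,"handle")
comp((hsv[...,0]<15)&(sat>80),(155,250,35,30),50,"slugA")
comp((hsv[...,0]<15)&(sat>80),(395,258,35,30),50,"slugB")
```

```text
rim [464.8 291.1 108. ]
flask top [572.9 262.5 115. ]
handle top [ 468.7 -317.1  203. ]
holder mouth [ 472.1 -318.8   80. ]
bristles [ 468.4 -316.5   55. ]
puck [576.1  11.7  30. ]
lug [180.9 233. ] [ 5.5 13.9] c [441.5 267.5] sides [31.7 13.2 31.6] ang -55.4 -144.9
lug [171.  221.8] [ 5.3 16.9] c [467.1 293.1] sides [38.7 12.9 38.7] ang -52.3 -142.3
tray [290.2 201.1] [50.4 73.2] c [566.6  15.5] sides [205.2 139.5 203.7] ang -10.7 -102.4
handle [439.5 228. ] [7.2 6.7] c [ 469.8 -316. ] sides [15.6 15.4 15.6] ang -27.4 -115.6
slugA [169. 264.] [17.  18.4] c [378.4 317. ] sides [45.3 44.5 45. ] ang -40.7 -131.0
slugB [416.5 271. ] [18. 17.] c [ 387.4 -309.3] sides [43.1 45.2 42.7] ang -87.6 178.1
```

Request:
servo_tool(
  commands=[
    [-0.3,-0.15,0,0,0,0],
    [-0.6,-0.3,0,0,0,0],
    [-0.9,-0.5,0,0,0,0],
    [-0.9,-0.5,0,0,0,0],
  ],
  hand=1,
)

```text
clock: 0.6
ee_pos: [270.5, 495.8, 230.9]
orientation: [0.128, 0.992, -0.001, -0.0]
ft_force: [-0.0, -0.3, -0.6]
opening: 1.0
grasp_force: 0.0
```

Request:
servo_tool(
  commands=[
    [-0.3,-0.15,0,0,0,0],
    [-0.6,-0.3,0,0,0,0],
    [-0.9,-0.5,0,0,0,0],
    [-0.9,-0.5,0,0,0,0],
  ],
)

```text
clock: 1.1
ee_pos: [382.1, 390.3, 231.1]
orientation: [0.128, 0.992, -0.0, -0.0]
ft_force: [-0.2, 0.9, 0.6]
opening: 0.999
grasp_force: 0.0
```

Request:
servo_tool(
  commands=[
    [-0.2,-0.15,-0.1,0,0,0.16],
    [-0.4,-0.3,-0.2,0,0,0.32],
    [-0.7,-0.5,-0.33,0,0,0.48],
    [-0.7,-0.5,-0.33,0,0,0.63],
    [-0.7,-0.5,-0.33,0,0,0.63],
  ],
)

```text
clock: 1.72
ee_pos: [463.2, 293.7, 280.8]
orientation: [0.44, 0.898, 0.0, -0.0]
ft_force: [-0.6, -0.8, -0.3]
opening: 0.995
grasp_force: 0.0
```

```bash
cat >> h.py <<'E'
def go(x=None,y=None,z=None,yaw=None):
    "tool-unit shift/turn to a world TCP target, tool y axis at yaw deg"
    s=manip.sense(); M=R.from_quat(s["orientation"]).as_matrix(); p=np.array(s["ee_pos"])
    T=np.array([a if b is None else b for a,b in zip(p,(x,y,z))])
    d=M.T@(T-p)/150; r=np.zeros(3)
    if yaw is not None:
        a=np.radians(yaw); Y=np.array([np.cos(a),np.sin(a),0]);Z=np.array([0,0,-1.]);G=np.column_stack([np.cross(Y,Z),Y,Z])
        r=np.degrees(R.from_matrix(M.T@G).as_rotvec())/60
    print("shift",d.round(3),"turn",r.round(3))
E
python3 - <<'E'
from h import *
s=st(); w=grab("wrist","w1"); print(ray(w,280,210)); print(proj(w,[[465,291,108],[467,293,158]]))
go(466,292,250,37.7)
E
```

```text
1.725 [463.2 293.7 280.8] [[-0.612, 0.791, -0.0], [0.791, 0.612, 0.0], [0.0, 0.0, -1.0]] [-0.6 -0.8 -0.3] 0.9952084383365427 0.0
(array([412.08485962, 360.48559727, 424.11365139]), array([ 0.19996536, -0.25618754, -0.94572222]))
[[278.96978727 191.49447071]
 [281.87922594 205.46038675]]
shift [-0.023  0.009  0.203] turn [-0.001 -0.     0.003]
```

View pics/w1.png

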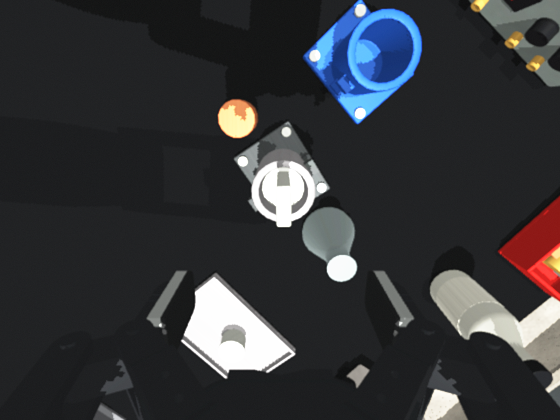

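The wrist view shows the steel mould's rim at (284,190) and the lug's top edge-on at about (283,210). Its thin side lies along the finger-closing line (image horizontal). I'll refine from this view.

Run:
```python
from h import *
w=load("wrist"); im=w["image"]; gray=cv2.cvtColor(im,cv2.COLOR_BGR2GRAY)
crop=cv2.resize(im[150:240,225:345],(800,600),interpolation=cv2.INTER_NEAREST); cv2.imwrite("pics/w1c.png",crop)
m=np.zeros_like(gray);m[192:232,262:306]=(gray[192:232,262:306]>190)
for y in range(196,230,3):
    r=np.where(m[y])[0]; print(y,r.min() if len(r) else None,r.max() if len(r) else None,len(r))
```

```text
196 264 301 38
199 267 299 33
202 270 305 28
205 262 305 21
208 262 305 26
211 262 305 32
214 262 303 42
217 266 300 35
220 273 293 21
223 277 290 14
226 278 289 12
229 None None 0
```

View pics/w1c.png

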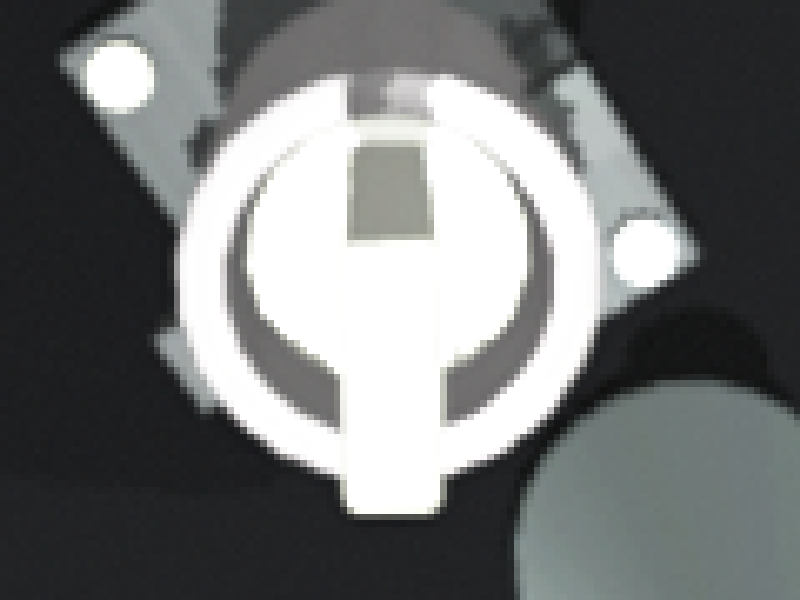

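Seen in the crop: lug top face spans (341–443, 240–515), so its centre is image (283.7,206.2). Rim centre is image (283.2,191.3).

Run:
```python
from h import *
w=load("wrist")
L=onz(w,283.7,206.2,158); print("lug",L,"rim",onz(w,283.2,191.3,108))
a,b=[onz(w,225+390/6.667,150+240/6.667,158),onz(w,225+392/6.667,150+515/6.667,158)]
print("len",np.linalg.norm(a-b),np.degrees(np.arctan2(*(b-a)[:2][::-1]))+90)
print(onz(w,225+341/6.667,226,158)-onz(w,225+443/6.667,226,158))
c=onz(w,225+300/6.667,150+490/6.667,108)
# tray corners & puck
print("tray",[onz(w,*p,14).round(0) for p in [(217,274),(295,353)]],"puck",onz(w,233,330,30))
go(L[0],L[1],121,37.7)
```

```text
lug [468.78619652 293.46597319 158.        ] rim [468.50537766 293.98993392 108.        ]
len 40.513361348605244 38.38329920307771
[-11.53269929  -8.92373748   0.        ]
tray [array([486., 106.,  14.]), array([679.,  59.,  14.])] puck [560.57144144  46.22084503  30.        ]
shift [-0.027  0.031  1.063] turn [-0.001 -0.     0.003]
```

Request:
servo_tool(
  commands=[
    [-0.03,0.03,0.2,0,0,0],
    [-0.03,0.03,0.4,0,0,0],
    [-0.03,0.03,0.6,0,0,0],
    [-0.03,0.03,0.75,0,0,0],
    [-0.03,0.03,0.9,0,0,0],
    [-0.03,0.03,1.0,0,0,0],
    [-0.03,0.03,1.0,0,0,0],
  ],
)

```text
clock: 2.65
ee_pos: [468.6, 292.4, 129.7]
orientation: [0.44, 0.898, -0.001, -0.001]
ft_force: [-0.0, -0.2, 0.6]
opening: 0.999
grasp_force: 0.0
```

Request:
servo_tool(
  commands=[
    [0,0,0.04,0,0,0],
    [0,0,0.04,0,0,0],
  ],
)

```text
clock: 2.9
ee_pos: [469.8, 292.4, 125.1]
orientation: [0.441, 0.898, 0.0, 0.0]
ft_force: [0.4, -0.0, 0.3]
opening: 1.002
grasp_force: 0.0
```

Request:
servo_tool(
  commands=[
    [0,0,0,0,0,0],
    [0,0,0,0,0,0],
    [0,0,0,0,0,0],
    [0,0,0,0,0,0],
    [0,0,0,0,0,0],
    [0,0,0,0,0,0],
    [0,0,0,0,0,0],
    [0,0,0,0,0,0],
  ],
  hand=-1,
)

```text
clock: 3.9
ee_pos: [469.6, 292.1, 125.0]
orientation: [0.441, 0.897, -0.0, -0.0]
ft_force: [-2.8, -1.0, 5.6]
opening: 0.154
grasp_force: 58.8
```

Request:
servo_tool(
  commands=[
    [0,0,-0.08,0,0,0],
    [0,0,-0.2,0,0,0],
    [0,0,-0.35,0,0,0],
    [0,0,-0.5,0,0,0],
    [0,0,-0.65,0,0,0],
    [0,0,-0.8,0,0,0],
    [0,0,-0.9,0,0,0],
    [0,0,-0.9,0,0,0],
  ],
)

```text
clock: 4.9
ee_pos: [470.3, 292.6, 261.3]
orientation: [0.441, 0.897, 0.001, 0.001]
ft_force: [-0.4, -0.0, -4.0]
opening: 0.152
grasp_force: 58.7
```

Run:
```python
from h import *
st(); w=grab("wrist","w2"); grab("top","top2"); t=load("top")
# tray: fit from top view, mask excluding nothing; wall top quad
im=t["image"]; hsv=cv2.cvtColor(im,cv2.COLOR_BGR2HSV)
go(566.6,15.5,None,None)
o=np.hstack([cv2.resize(im[150:250,240:340],(400,400),interpolation=cv2.INTER_CUBIC),cv2.resize(w["image"],(400,300))[:, :]if 0 else cv2.copyMakeBorder(cv2.resize(np.array(w["image"]),(400,300)),0,100,0,0,0)])
cv2.imwrite("pics/c2.png",o)
```

```text
4.9 [470.3 292.6 261.3] [[-0.611, 0.792, 0.003], [0.792, 0.611, 0.001], [-0.0, 0.003, -1.0]] [-0.4 -0.  -4. ] 0.15226014452310266 58.722530007362366
shift [-1.855 -0.613  0.   ] turn [0. 0. 0.]
```

View pics/c2.png

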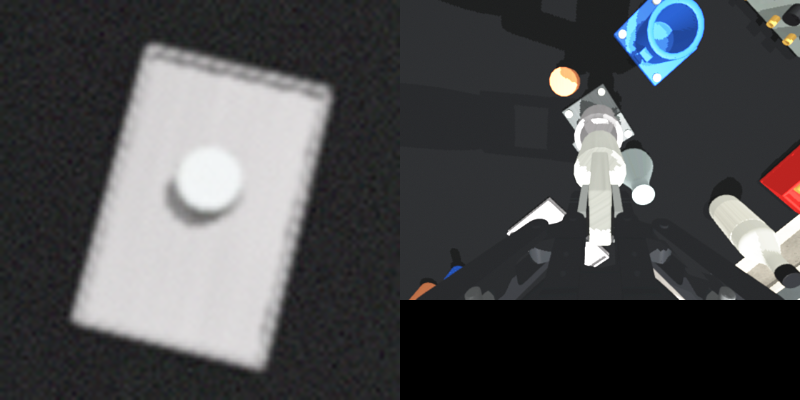

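The casting is in the gripper and clear of the mould. Tray corners in the left crop are (148,44), (332,90), (265,370) and (72,320), and the puck top is at (208,180).

Run:
```python
from h import *
t=load("top")
P=np.array([onz(t,240+a/4,150+b/4,14)[:2] for a,b in [(148,44),(332,90),(265,370),(72,320)]])
print(P.round(0),[np.linalg.norm(P[i]-P[i-1]).round(0) for i in range(4)])
c=P.mean(0); X=(P[0]+P[1]-P[2]-P[3]); X/=np.linalg.norm(X); Y=np.array([-X[1],X[0]])
p=onz(t,240+208/4,150+180/4,30)[:2]; print(c,np.degrees(np.arctan2(X[1],X[0])),"puck local",X@(p-c),Y@(p-c))
T=c-54*X; print("target",T)
go(T[0],T[1],None)
```

```text
[[677.  57.]
 [649. -71.]
 [453. -31.]
 [481.  99.]] [np.float64(200.0), np.float64(131.0), np.float64(200.0), np.float64(133.0)]
[565.37842036  13.25310691] -11.84589256601037 puck local 12.203166979444859 1.0096570586553621
target [512.52844334  24.33822884]
shift [-1.589 -0.862  0.   ] turn [0. 0. 0.]
```

Request:
servo_tool(
  commands=[
    [-0.05,-0.03,0,0,0,0],
    [-0.15,-0.08,0,0,0,0],
    [-0.3,-0.16,0,0,0,0],
    [-0.45,-0.24,0,0,0,0],
    [-0.6,-0.33,0,0,0,0],
    [-0.75,-0.4,0,0,0,0],
    [-0.9,-0.49,0,0,0,0],
  ],
)

```text
clock: 5.88
ee_pos: [494.0, 138.5, 259.5]
orientation: [0.441, 0.897, -0.0, -0.0]
ft_force: [0.4, -0.2, -3.9]
opening: 0.155
grasp_force: 58.8
```

Request:
servo_tool(
  commands=[
    [-0.15,-0.08,0,0,0,0],
    [-0.3,-0.16,0,0,0,0],
    [-0.45,-0.24,0,0,0,0],
    [-0.58,-0.31,0,0,0,0],
    [-0.66,-0.35,0,0,0,0],
    [-0.69,-0.37,0,0,0,0],
    [-0.69,-0.37,0,0,0,0],
  ],
)

```text
clock: 6.75
ee_pos: [513.1, 24.5, 259.7]
orientation: [0.441, 0.897, 0.0, -0.0]
ft_force: [-0.4, -0.9, -3.8]
opening: 0.156
grasp_force: 58.7
```

Request:
servo_tool(
  commands=[
    [0,0,0.15,0,0,0],
    [0,0,0.3,0,0,0],
    [0,0,0.45,0,0,0],
    [0,0,0.6,0,0,0],
    [0,0,0.75,0,0,0],
    [0,0,0.85,0,0,0],
    [0,0,0.93,0,0,0],
    [0,0,0.93,0,0,0],
  ],
)

```text
clock: 7.75
ee_pos: [512.9, 24.8, 119.7]
orientation: [0.441, 0.898, -0.0, -0.001]
ft_force: [-0.6, 0.5, -2.1]
opening: 0.155
grasp_force: 58.8
```

Run:
```python
from h import *
st(); go(512.5,24.3,112)
```

```text
7.75 [512.9  24.8 119.7] [[-0.611, 0.791, -0.001], [0.791, 0.611, -0.0], [0.001, -0.001, -1.0]] [-0.6  0.5 -2.1] 0.15499164626687806 58.75483810901642
shift [-0.001 -0.004  0.052] turn [0. 0. 0.]
```

Request:
servo_tool(
  commands=[
    [0,0,0.02,0,0,0],
    [0,0,0.035,0,0,0],
    [0,0,0.045,0,0,0],
    [0,0,0.05,0,0,0],
    [0,0,0.05,0,0,0],
  ],
)

```text
clock: 8.38
ee_pos: [513.3, 24.6, 112.9]
orientation: [0.441, 0.897, 0.0, 0.0]
ft_force: [0.1, 0.1, -3.4]
opening: 0.154
grasp_force: 58.8
```

Request:
servo_tool(
  commands=[
    [0,0,0.006,0,0,0],
    [0,0,0.012,0,0,0],
    [0,0,0.012,0,0,0],
  ],
)

```text
clock: 8.75
ee_pos: [513.3, 24.6, 111.0]
orientation: [0.441, 0.897, -0.0, 0.0]
ft_force: [0.7, 0.1, -3.2]
opening: 0.156
grasp_force: 58.9
```

Request:
servo_tool(
  commands=[
    [0,0,0.006,0,0,0],
    [0,0,0.012,0,0,0],
    [0,0,0.012,0,0,0],
  ],
)

```text
clock: 9.12
ee_pos: [513.7, 24.5, 110.9]
orientation: [0.441, 0.897, 0.0, 0.0]
ft_force: [-5.1, -0.3, 17.0]
opening: 0.154
grasp_force: 61.8
```

Contact: the casting is on the tray floor. I'll ease off and release.

Request:
servo_tool(
  commands=[
    [0,0,-0.008,0,0,0],
    [0,0,-0.008,0,0,0],
  ],
)

```text
clock: 9.38
ee_pos: [513.6, 24.5, 110.9]
orientation: [0.441, 0.898, 0.0, 0.0]
ft_force: [-2.0, -0.5, 6.6]
opening: 0.149
grasp_force: 60.1
```

Request:
servo_tool(
  commands=[
    [0,0,0,0,0,0],
    [0,0,0,0,0,0],
    [0,0,0,0,0,0],
    [0,0,0,0,0,0],
    [0,0,0,0,0,0],
    [0,0,0,0,0,0],
  ],
  hand=1,
)

```text
clock: 10.12
ee_pos: [513.3, 24.6, 110.4]
orientation: [0.441, 0.897, -0.0, -0.0]
ft_force: [-0.0, -0.3, -0.4]
opening: 0.998
grasp_force: 0.0
```

Request:
servo_tool(
  commands=[
    [0,0,-0.15,0,0,0],
    [0,0,-0.35,0,0,0],
    [0,0,-0.65,0,0,0],
    [0,0,-1,0,0,0],
    [0,0,-1,0,0,0],
  ],
)

```text
clock: 10.75
ee_pos: [515.9, 24.6, 264.7]
orientation: [0.441, 0.897, 0.002, 0.004]
ft_force: [-0.4, -0.4, -1.4]
opening: 1.001
grasp_force: 0.0
```

Run:
```python
from h import *
st(); w=grab("wrist"); s=grab("scene");t=grab("top")
f=lambda im,a=0:cv2.resize(np.array(im),(400,300),interpolation=cv2.INTER_CUBIC)
o=np.vstack([np.hstack([f(w["image"]),f(np.array(s["image"])[170:290,200:360])]),np.hstack([f(t["image"]),f(np.array(t["image"])[190:280,370:490])])])
cv2.imwrite("pics/c3.png",o)
go(471,-317,260)
```

```text
10.75 [515.9  24.6 264.7] [[-0.611, 0.792, 0.008], [0.792, 0.611, 0.0], [-0.005, 0.007, -1.0]] [-0.4 -0.4 -1.4] 1.0009370578537748 0.0
shift [-1.633 -1.611 -0.002] turn [0. 0. 0.]
```

View pics/c3.png

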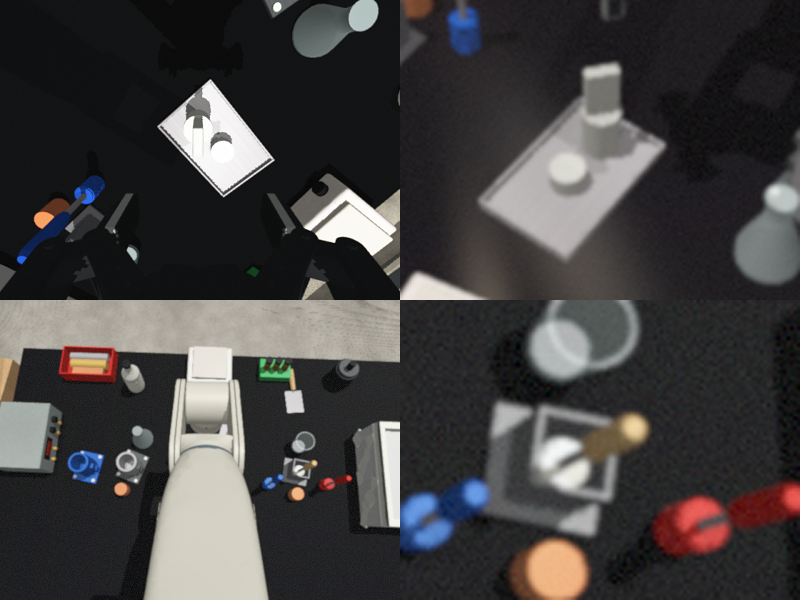

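The casting stands upright on the tray, clear of the puck (top-right crop). The wooden brush's handle top is still at about (440,228) in the top view. I'll measure the neighbours to choose the grip yaw.

Run:
```python
from h import *
t=load("top");s=load("scene")
def tri(a,b):
    c1,r1=ray(t,*a);c2,r2=ray(s,*b)
    x=np.linalg.lstsq(np.column_stack([r1,-r2]),c2-c1,rcond=None)[0]; return (c1+r1*x[0]+c2+r2*x[1])/2
def cen(d,lo,hi,box):
    x,y,w,h=box; m=cv2.inRange(cv2.cvtColor(d["image"],cv2.COLOR_BGR2HSV)[y:y+h,x:x+w],lo,hi)
    M=cv2.moments(m,True); return M["m10"]/M["m00"]+x,M["m01"]/M["m00"]+y,M["m00"]
a=cen(t,(12,50,150),(32,255,255),(420,215,30,30)); print("wood top",a, onz(t,*a[:2],204))
hs=[(440,228),(182,142)]
print("wood tri",tri(*hs),"scene z204",onz(s,182,142.5,204))
print("blue top",onz(t,391.5,249,200), "head",onz(t,376,257,50))
print("red top",onz(t,488,251,200),"head",onz(t,457,258,50))
print("beaker",onz(t,427,196,85),onz(t,418,205,0))
x,y,z=onz(t,*a[:2],204)
for k in (37.7,0,60,90,-30,-60):
    Y=np.array([np.cos(np.radians(k)),np.sin(np.radians(k))]);print(k,(np.array([x,y])+57*Y).round(),(np.array([x,y])-57*Y).round())
```

```text
wood top (439.5777777777778, 227.9777777777778, 45.0) [ 469.66696917 -315.82588762  204.        ]
wood tri [ 471.16513451 -319.52988938  196.3572518 ] scene z204 [ 480.35513043 -312.09872513  204.        ]
blue top [ 418.89851249 -209.74448788  200.        ] head [ 418.2947735  -207.51934211   50.        ]
red top [ 423.44765599 -421.34293608  200.        ] head [ 424.46751029 -412.94922257   50.        ]
beaker [ 574.73271418 -330.69700423   85.        ] [ 571.67401934 -333.93214101    0.        ]
37.7 [ 515. -281.] [ 425. -351.]
0 [ 527. -316.] [ 413. -316.]
60 [ 498. -266.] [ 441. -365.]
90 [ 470. -259.] [ 470. -373.]
-30 [ 519. -344.] [ 420. -287.]
-60 [ 498. -365.] [ 441. -266.]
```

Request:
servo_tool(
  commands=[
    [-0.2,-0.2,0,0,0,0],
    [-0.4,-0.4,0,0,0,0],
    [-0.6,-0.6,0,0,0,0],
    [-0.8,-0.8,0,0,0,0],
    [-0.8,-0.8,0,0,0,0],
  ],
)

```text
clock: 11.52
ee_pos: [490.4, -145.6, 258.6]
orientation: [0.443, 0.897, -0.0, -0.002]
ft_force: [-0.4, 1.6, -0.9]
opening: 1.002
grasp_force: 0.0
```

Request:
servo_tool(
  commands=[
    [-0.2,-0.2,0,0,0,0.16],
    [-0.4,-0.4,0,0,0,0.32],
    [-0.6,-0.6,0,0,0,0.48],
    [-0.83,-0.81,-0.03,0,0,0.63],
    [-0.83,-0.81,-0.03,0,0,0.63],
    [-0.83,-0.81,-0.03,0,0,0.63],
  ],
)

```text
clock: 12.28
ee_pos: [471.1, -315.2, 263.6]
orientation: [0.708, 0.707, 0.0, -0.001]
ft_force: [-0.2, 0.7, 0.0]
opening: 1.005
grasp_force: 0.0
```

Run:
```python
from h import *
s=st(); w=grab("wrist"); im=np.array(w["image"])
P=proj(w,[[470,-316,204],[470,-317,80]]); print(P)
x,y=np.clip(P[0].astype(int)-[60,45],0,[440,330]); print(x,y)
o=np.hstack([cv2.resize(im,(400,300)),cv2.resize(im[y:y+90,x:x+120],(400,300),interpolation=cv2.INTER_CUBIC)])
cv2.imwrite("pics/c4.png",o)
hsv=cv2.cvtColor(im,cv2.COLOR_BGR2HSV); m=cv2.inRange(hsv,(10,50,60),(32,255,255))
n,l,stt,c=cv2.connectedComponentsWithStats(m)
for i in range(1,n):
    if stt[i,4]>60: print(stt[i],c[i].round(1))
go(470,-316,260,0)
```

```text
12.275 [ 471.1 -315.2  263.6] [[0.001, 1.0, -0.002], [1.0, -0.001, 0.002], [0.002, -0.002, -1.0]] [-0.2  0.7  0. ] 1.0047214767661288 0.0
[[277.32336914 230.37103178]
 [278.29499294 188.39896777]]
217 185
[194 153  42  42 373] [220.9 167.1]
[523 163  37  19 219] [537.7 171.9]
[265 190  30  53 929] [279.2 212.5]
shift [-0.007 -0.008  0.026] turn [-0.002 -0.002 -0.001]
```

View pics/c4.png

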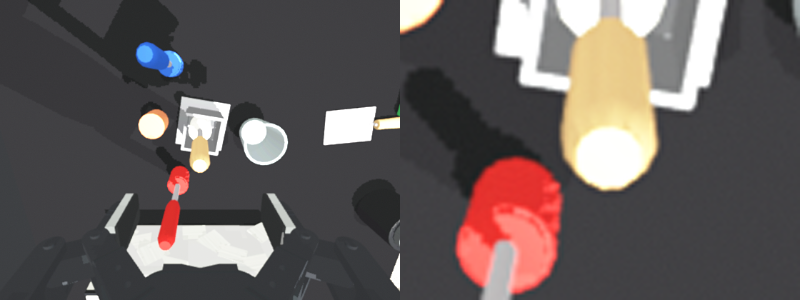

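The wrist crop shows the wooden handle's top at about image (280,231.5), between the holder's walls. The red brush sits to one side, about 110 mm away.

Run:
```python
from h import *
w=load("wrist"); h=onz(w,280,231.5,204.5); print(h, "low end of handle",onz(w,217+208/3.33,190,115))
go(h[0],h[1],155,0)
```

```text
[ 471.95478792 -316.68293853  204.5       ] low end of handle [ 471.39045937 -309.45175109  115.        ]
shift [-0.013  0.006  0.726] turn [-0.002 -0.002 -0.001]
```

Request:
servo_tool(
  commands=[
    [-0.01,0.01,0.15,0,0,0],
    [-0.01,0.01,0.3,0,0,0],
    [-0.01,0.01,0.45,0,0,0],
    [-0.01,0.01,0.6,0,0,0],
    [-0.01,0.01,0.72,0,0,0],
    [-0.01,0.01,0.72,0,0,0],
  ],
)

```text
clock: 13.08
ee_pos: [472.4, -316.6, 155.5]
orientation: [0.707, 0.707, -0.0, -0.002]
ft_force: [0.2, 0.6, 0.2]
opening: 0.999
grasp_force: 0.0
```

Request:
servo_tool(
  commands=[
    [0,0,0,0,0,0],
    [0,0,0,0,0,0],
    [0,0,0,0,0,0],
    [0,0,0,0,0,0],
    [0,0,0,0,0,0],
    [0,0,0,0,0,0],
    [0,0,0,0,0,0],
  ],
  hand=-1,
)

```text
clock: 13.95
ee_pos: [472.6, -318.2, 157.5]
orientation: [0.708, 0.706, -0.0, -0.0]
ft_force: [-2.6, -0.1, 4.5]
opening: 0.238
grasp_force: 58.4
```

Request:
servo_tool(
  commands=[
    [0,0,-0.1,0,0,0],
    [0,0,-0.25,0,0,0],
    [0,0,-0.4,0,0,0],
    [0,0,-0.55,0,0,0],
    [0,0,-0.7,0,0,0],
    [0,0,-0.85,0,0,0],
    [0,0,-1,0,0,0],
    [0,0,-1,0,0,0],
  ],
)

```text
clock: 14.95
ee_pos: [473.9, -318.6, 309.4]
orientation: [0.708, 0.706, 0.0, 0.002]
ft_force: [1.2, -1.2, -2.0]
opening: 0.245
grasp_force: 59.0
```

Request:
servo_tool(
  commands=[
    [0.05,0,-0.05,0,0,0],
    [0.15,0,-0.1,0,0,0],
    [0.3,0,-0.1,0,0,0],
    [0.45,0,-0.1,0,0,0],
    [0.6,0,-0.1,0,0,0],
    [0.75,0,-0.1,0,0,0],
    [0.9,0,-0.1,0,0,0],
    [1,0,-0.1,0,0,0],
  ],
)

```text
clock: 15.95
ee_pos: [473.1, -166.2, 321.8]
orientation: [0.708, 0.707, -0.0, -0.0]
ft_force: [0.8, -0.4, -0.5]
opening: 0.24
grasp_force: 58.9
```

Request:
servo_tool(
  commands=[
    [0.2,0,0,0,0,0],
    [0.4,0,0,0,0,0],
    [0.6,0,0,0,0,0],
    [0.8,0,0,0,0,0],
    [1,0,0,0,0,0],
  ],
)

```text
clock: 16.58
ee_pos: [473.5, -16.6, 321.9]
orientation: [0.708, 0.706, 0.0, 0.0]
ft_force: [0.1, -1.3, -1.1]
opening: 0.24
grasp_force: 58.9
```

Request:
servo_tool(
  commands=[
    [0.2,0,0,0,0,0],
    [0.4,0,0,0,0,0],
    [0.6,0,0,0,0,0],
    [0.8,0,0,0,0,0],
    [1,0,0,0,0,0],
  ],
)

```text
clock: 17.2
ee_pos: [473.7, 133.4, 321.9]
orientation: [0.708, 0.706, 0.0, 0.0]
ft_force: [1.0, 0.6, -1.4]
opening: 0.244
grasp_force: 58.9
```

Request:
servo_tool(
  commands=[
    [0.2,0,0,0,0,0],
    [0.4,0,0,0,0,0],
    [0.6,0,0,0,0,0],
    [0.8,0,0,0,0,0],
    [0.95,0,0,0,0,0],
    [1.05,0,0,0,0,0],
  ],
)

```text
out of range: a shift must lie within [-1, 1]
```

Request:
servo_tool(
  commands=[
    [0.2,0,0,0,0,0],
    [0.4,-0.01,0,0,0,0],
    [0.6,-0.02,0,0,0,0],
    [0.8,-0.03,0,0,0,0],
    [0.95,-0.03,0,0,0,0],
    [1,-0.03,0,0,0,0],
    [1,-0.03,0,0,0,0],
  ],
)

```text
clock: 18.08
ee_pos: [469.8, 282.0, 321.7]
orientation: [0.708, 0.706, -0.0, 0.0]
ft_force: [-0.1, -0.1, -0.6]
opening: 0.239
grasp_force: 58.9
```

Request:
servo_tool(
  commands=[
    [0.05,0,0,0,0,0],
    [0.065,0,0,0,0,0],
    [0.065,0,0,0,0,0],
  ],
)

```text
clock: 18.45
ee_pos: [470.1, 291.6, 322.0]
orientation: [0.708, 0.706, 0.0, 0.0]
ft_force: [-0.4, 0.0, -0.9]
opening: 0.243
grasp_force: 58.9
```

Run:
```python
from h import *
s=st(); w=grab("wrist"); sc=grab("scene"); im=np.array(w["image"]); si=np.array(sc["image"])
a=proj(sc,[[468.5,293.5,170]])[0]; b=proj(w,[[468.5,293.5,108]])[0]; print(a,b)
x0,y0=(a-[60,55]).astype(int); x1,y1=(b-[60,20]).astype(int); print(x0,y0,x1,y1)
x1=max(0,x1);y1=max(0,y1)
o=np.hstack([cv2.resize(si[y0:y0+120,x0:x0+120],(400,400),interpolation=cv2.INTER_CUBIC),cv2.resize(im[y1:y1+120,x1:x1+120],(400,400),interpolation=cv2.INTER_CUBIC)])
cv2.imwrite("pics/c5.png",o)
e=np.array(s["ee_pos"]); 
for zz in (170,220): print(zz,proj(sc,[[e[0],e[1],zz]]),proj(w,[[e[0],e[1],zz]]))
```

```text
18.45 [470.1 291.6 322. ] [[0.003, 1.0, 0.0], [1.0, -0.003, -0.0], [-0.0, 0.0, -1.0]] [-0.4  0.  -0.9] 0.2434718518052906 58.88711592307118
[378.01045951 210.39276692] [277.69607991 178.69819325]
318 155 217 158
170 [[377.16331237 210.56996308]] [[278.9020222  194.33305349]]
220 [[380.81661351 198.1312335 ]] [[278.79701382 210.31423735]]
```

View pics/c5.png

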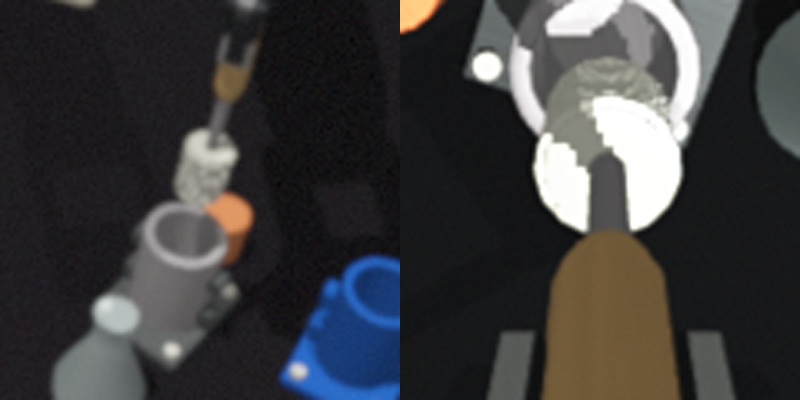

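The brush hangs upright over the mouth: head at crop (207,165), mouth at crop (185,237). In the wrist view, head centre (279.4,207.5) agrees with the expected (278.8,210.3) to within about 2.5 mm. I'll lower it in two stages.

Request:
servo_tool(
  commands=[
    [0.01,-0.01,0.1,0,0,0],
    [0.01,-0.01,0.22,0,0,0],
    [0.01,-0.01,0.34,0,0,0],
    [0.01,-0.01,0.45,0,0,0],
    [0.01,-0.01,0.55,0,0,0],
    [0.01,-0.01,0.6,0,0,0],
    [0.01,-0.01,0.6,0,0,0],
  ],
)

```text
clock: 19.42
ee_pos: [468.4, 293.2, 231.4]
orientation: [0.708, 0.706, -0.0, -0.0]
ft_force: [-0.2, -0.4, -0.4]
opening: 0.238
grasp_force: 58.9
```

Request:
servo_tool(
  commands=[
    [0,0,0.08,0,0,0],
    [0,0,0.16,0,0,0],
    [0,0,0.24,0,0,0],
    [0,0,0.3,0,0,0],
    [0,0,0.34,0,0,0],
    [0,0,0.34,0,0,0],
    [0,0,0.34,0,0,0],
  ],
)

```text
clock: 20.3
ee_pos: [468.7, 293.4, 181.2]
orientation: [0.708, 0.706, 0.0, 0.0]
ft_force: [-0.0, 0.1, -0.7]
opening: 0.242
grasp_force: 58.9
```

Request:
servo_tool(
  commands=[
    [0,0,0.015,0,0,0],
    [0,0,0.03,0,0,0],
    [0,0,0.04,0,0,0],
    [0,0,0.04,0,0,0],
  ],
)

```text
clock: 20.8
ee_pos: [468.4, 293.2, 174.8]
orientation: [0.708, 0.706, -0.0, -0.0]
ft_force: [0.1, 0.4, -2.0]
opening: 0.238
grasp_force: 58.9
```

Request:
servo_tool(
  commands=[
    [0,0,-0.1,0,0,0],
    [0,0,-0.22,0,0,0],
    [0,0,-0.35,0,0,0],
    [0,0,-0.47,0,0,0],
    [0,0,-0.53,0,0,0],
    [0,0,-0.53,0,0,0],
    [0,0,-0.53,0,0,0],
  ],
)

```text
clock: 21.68
ee_pos: [468.1, 293.0, 253.9]
orientation: [0.708, 0.706, -0.001, -0.0]
ft_force: [-0.1, -0.2, -1.5]
opening: 0.241
grasp_force: 58.9
```

Request:
servo_tool(
  commands=[
    [0,0,0.1,0,0,0],
    [0,0,0.22,0,0,0],
    [0,0,0.35,0,0,0],
    [0,0,0.47,0,0,0],
    [0,0,0.53,0,0,0],
    [0,0,0.53,0,0,0],
    [0,0,0.53,0,0,0],
  ],
)

```text
clock: 22.55
ee_pos: [468.9, 293.5, 175.4]
orientation: [0.708, 0.706, 0.0, 0.0]
ft_force: [0.2, 0.3, -1.3]
opening: 0.24
grasp_force: 58.9
```

Request:
servo_tool(
  commands=[
    [0,0,-0.1,0,0,0],
    [0,0,-0.22,0,0,0],
    [0,0,-0.35,0,0,0],
    [0,0,-0.47,0,0,0],
    [0,0,-0.53,0,0,0],
    [0,0,-0.53,0,0,0],
    [0,0,-0.53,0,0,0],
  ],
)

```text
clock: 23.42
ee_pos: [468.1, 293.0, 253.8]
orientation: [0.708, 0.706, -0.001, -0.0]
ft_force: [0.5, -0.7, -1.5]
opening: 0.243
grasp_force: 58.9
```

Request:
servo_tool(
  commands=[
    [0,0,0.1,0,0,0],
    [0,0,0.22,0,0,0],
    [0,0,0.35,0,0,0],
    [0,0,0.47,0,0,0],
    [0,0,0.53,0,0,0],
    [0,0,0.53,0,0,0],
    [0,0,0.53,0,0,0],
  ],
)

```text
clock: 24.3
ee_pos: [468.9, 293.5, 175.4]
orientation: [0.708, 0.706, 0.0, 0.0]
ft_force: [0.2, 0.6, -1.3]
opening: 0.242
grasp_force: 58.9
```

Request:
servo_tool(
  commands=[
    [0,0,-0.1,0,0,0],
    [0,0,-0.22,0,0,0],
    [0,0,-0.35,0,0,0],
    [0,0,-0.47,0,0,0],
    [0,0,-0.53,0,0,0],
    [0,0,-0.53,0,0,0],
    [0,0,-0.53,0,0,0],
  ],
)

```text
clock: 25.18
ee_pos: [468.1, 293.0, 253.8]
orientation: [0.708, 0.706, -0.001, -0.0]
ft_force: [-0.0, 0.2, -1.3]
opening: 0.243
grasp_force: 58.9
```

Request:
servo_tool(
  commands=[
    [0,0,-0.12,0,0,0],
    [0,0,-0.28,0,0,0],
    [0,0,-0.44,0,0,0],
    [0,0,-0.48,0,0,0],
    [0,0,-0.48,0,0,0],
  ],
)

```text
clock: 25.8
ee_pos: [468.5, 293.2, 326.6]
orientation: [0.708, 0.706, 0.0, 0.0]
ft_force: [0.2, 0.2, -1.6]
opening: 0.24
grasp_force: 58.9
```

Request:
servo_tool(
  commands=[
    [-0.1,0,0,0,0,0],
    [-0.25,0,0,0,0,0],
    [-0.45,0,0,0,0,0],
    [-0.65,0,0,0,0,0],
    [-0.85,0,0,0,0,0],
    [-1,0,0,0,0,0],
  ],
)

```text
clock: 26.55
ee_pos: [467.4, 140.6, 325.9]
orientation: [0.708, 0.706, -0.001, -0.0]
ft_force: [-0.1, 0.4, -1.3]
opening: 0.238
grasp_force: 58.9
```

Request:
servo_tool(
  commands=[
    [-0.2,0,0,0,0,0],
    [-0.4,0,0,0,0,0],
    [-0.6,0,0,0,0,0],
    [-0.8,0,0,0,0,0],
    [-1,0,0,0,0,0],
  ],
)

```text
clock: 27.18
ee_pos: [466.6, -8.9, 326.0]
orientation: [0.708, 0.706, -0.0, -0.0]
ft_force: [0.5, 0.8, -0.9]
opening: 0.237
grasp_force: 58.9
```

Request:
servo_tool(
  commands=[
    [-0.2,0,0,0,0,0],
    [-0.4,0,0,0,0,0],
    [-0.6,0,0,0,0,0],
    [-0.8,0,0,0,0,0],
    [-1,0,0,0,0,0],
  ],
)

```text
clock: 27.8
ee_pos: [465.9, -158.6, 326.0]
orientation: [0.708, 0.706, -0.0, -0.0]
ft_force: [0.6, -0.8, -1.1]
opening: 0.242
grasp_force: 58.9
```

Request:
servo_tool(
  commands=[
    [-0.2,0,0,0,0,0],
    [-0.4,0,0,0,0,0],
    [-0.6,0,0,0,0,0],
    [-0.8,0,0,0,0,0],
    [-0.95,0,0,0,0,0],
    [-1,0,0,0,0,0],
    [-1,0,0,0,0,0],
  ],
)

```text
clock: 28.68
ee_pos: [466.6, -306.8, 326.2]
orientation: [0.708, 0.706, 0.0, -0.0]
ft_force: [0.0, 0.8, -1.5]
opening: 0.238
grasp_force: 58.9
```

Run:
```python
from h import *
s=st(); go(472.5,-317.5,None,0)
w=grab("wrist"); im=np.array(w["image"]); sc=grab("scene")
b=proj(w,[[472,-317,80]])[0]; print(b)
x1,y1=np.maximum(0,(b-[70,45]).astype(int)); print(x1,y1)
a=proj(sc,[[472,-317,120]])[0]; x0,y0=(a-[50,50]).astype(int); print(x0,y0)
o=np.hstack([cv2.resize(im[y1:y1+105,x1:x1+140],(533,400),interpolation=cv2.INTER_CUBIC),cv2.resize(np.array(sc["image"])[y0:y0+120,x0:x0+80],(266,400),interpolation=cv2.INTER_CUBIC)])
cv2.imwrite("pics/c6.png",o)
```

```text
28.675 [ 466.6 -306.8  326.2] [[0.003, 1.0, -0.0], [1.0, -0.003, 0.001], [0.001, -0.0, -1.0]] [ 0.   0.8 -1.5] 0.23849603892847182 58.88125555819897
shift [-0.071  0.04  -0.   ] turn [-0.    -0.001 -0.003]
[283.2338132  182.25445185]
213 137
136 111
```

View pics/c6.png

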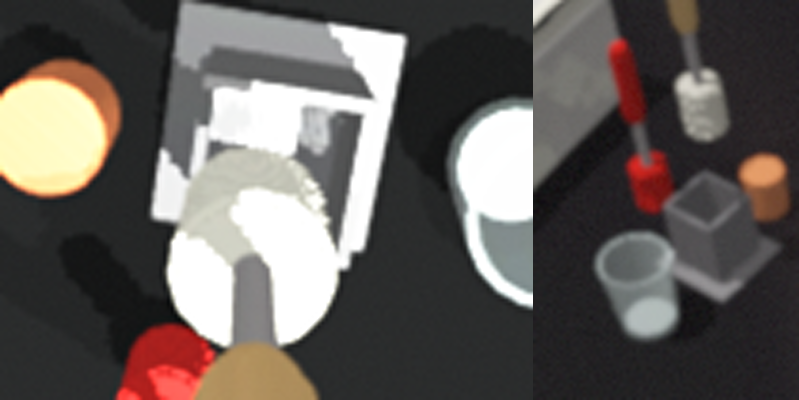

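The brush head is at wrist crop (253,270), still short of the holder. Visible mouth outer corners are TL (208,82), TR (372,100) and BR (347,268), which puts the mouth centre at about image (285.8,182.9).

Run:
```python
from h import *
w=load("wrist"); P=[onz(w,213+a/3.81,137+b/3.81,80) for a,b in [(208,82),(372,100),(347,268)]]
print([p.round(1) for p in P],np.linalg.norm(P[0]-P[1]),np.linalg.norm(P[2]-P[1]),(P[0]+P[2])/2)
h=onz(w,213+253/3.81,137+270/3.81,326-102); print("head top",h)
t=load("top"); Q=[onz(t,370+(a-400)/4,195+b/4,80) for a,b in [(567,110),(663,122),(650,218),(553,204)]]
print("top mouth",np.mean(Q,0))
```

```text
[array([ 451.8, -285.5,   80. ]), array([ 507.6, -291.8,   80. ]), array([ 500.5, -352.2,   80. ])] 56.177342732614775 60.77139466510741 [ 476.11714361 -318.84041534   80.        ]
head top [ 467.06969418 -304.59568967  224.        ]
top mouth [ 472.54045315 -316.5083731    80.        ]
```

Request:
servo_tool(
  commands=[
    [-0.04,0.025,0,0,0,0],
    [-0.075,0.045,0.05,0,0,0],
    [-0.075,0.045,0.15,0,0,0],
    [-0.075,0.045,0.28,0,0,0],
    [-0.075,0.045,0.42,0,0,0],
    [-0.075,0.045,0.55,0,0,0],
    [-0.075,0.045,0.65,0,0,0],
    [-0.075,0.045,0.65,0,0,0],
  ],
)

```text
clock: 29.78
ee_pos: [472.9, -317.4, 227.2]
orientation: [0.708, 0.706, -0.0, -0.002]
ft_force: [0.9, 0.2, -1.2]
opening: 0.248
grasp_force: 58.9
```

Request:
servo_tool(
  commands=[
    [0,0,0.04,0,0,0],
    [0,0,0.08,0,0,0],
    [0,0,0.12,0,0,0],
    [0,0,0.12,0,0,0],
  ],
)

```text
clock: 30.28
ee_pos: [473.5, -317.9, 210.5]
orientation: [0.708, 0.706, -0.0, -0.0]
ft_force: [0.2, -0.0, -1.8]
opening: 0.241
grasp_force: 58.9
```

Tip is about 22 mm inside the holder with no contact. I'll keep going down.

Request:
servo_tool(
  commands=[
    [0,0,0.08,0,0,0],
    [0,0,0.16,0,0,0],
    [0,0,0.24,0,0,0],
    [0,0,0.3,0,0,0],
    [0,0,0.33,0,0,0],
    [0,0,0.33,0,0,0],
  ],
)

```text
clock: 31.02
ee_pos: [473.6, -318.0, 161.1]
orientation: [0.708, 0.706, -0.0, -0.0]
ft_force: [-0.8, -0.1, -1.6]
opening: 0.24
grasp_force: 58.9
```

Request:
servo_tool(
  commands=[
    [0,0,0.01,0,0,0],
    [0,0,0.02,0,0,0],
    [0,0,0.02,0,0,0],
  ],
)

```text
clock: 31.4
ee_pos: [473.7, -318.0, 158.5]
orientation: [0.708, 0.706, 0.0, 0.0]
ft_force: [-0.2, -0.5, -1.3]
opening: 0.242
grasp_force: 58.9
```

Request:
servo_tool(
  commands=[
    [0,0,0.007,0,0,0],
    [0,0,0.013,0,0,0],
    [0,0,0.013,0,0,0],
  ],
)

```text
clock: 31.78
ee_pos: [474.1, -318.4, 157.5]
orientation: [0.708, 0.706, 0.0, 0.001]
ft_force: [-0.3, 0.2, 7.2]
opening: 0.242
grasp_force: 60.0
```

Touching the holder floor. Release and withdraw.

Request:
servo_tool(
  commands=[
    [0,0,0,0,0,0],
    [0,0,0,0,0,0],
    [0,0,0,0,0,0],
    [0,0,0,0,0,0],
    [0,0,0,0,0,0],
    [0,0,0,0,0,0],
  ],
  hand=1,
)

```text
clock: 32.52
ee_pos: [473.7, -318.0, 156.4]
orientation: [0.708, 0.706, -0.0, -0.0]
ft_force: [-0.8, 0.0, -0.0]
opening: 0.997
grasp_force: 0.0
```

Request:
servo_tool(
  commands=[
    [0,0,-0.1,0,0,0],
    [0,0,-0.25,0,0,0],
    [0,0,-0.5,0,0,0],
    [0,0,-0.8,0,0,0],
    [0,0,-1,0,0,0],
    [0,0,-1,0,0,0],
  ],
)

```text
clock: 33.28
ee_pos: [475.0, -318.9, 310.4]
orientation: [0.708, 0.706, 0.001, 0.003]
ft_force: [-0.3, 0.4, -0.2]
opening: 1.003
grasp_force: 0.0
```

Run:
```python
from h import *
st(); t=np.array(grab("top")["image"]); s=np.array(grab("scene")["image"])
f=lambda im:cv2.resize(im,(400,300),interpolation=cv2.INTER_CUBIC)
cv2.imwrite("pics/c7.png",np.hstack([f(s),f(s[120:240,130:290])]))
```

```text
33.275 [ 475.  -318.9  310.4] [[0.002, 1.0, 0.005], [1.0, -0.002, -0.004], [-0.004, 0.005, -1.0]] [-0.3  0.4 -0.2] 1.0029838948593321 0.0
```

View pics/c7.png

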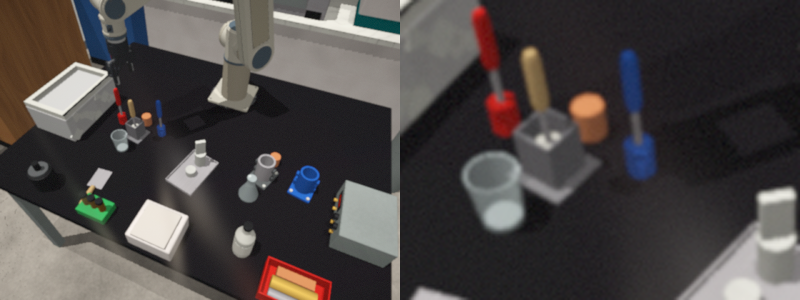

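The picture shows the brush upright in its holder (crop 535,80), the casting upright on the tray, and everything else in place. Handing in.

```bash
python3 -c "
from rig import manip
print(manip.hand_in())"
```

```text
the job is handed in; nothing more can be done
None
```

I handed the job in at about 33 s of the 72 s limit: casting upright on the tray beside the disc, mould brushed with three full strokes, brush back in its holder bristles down, nothing else visibly moved; the hand-in returned no verdict.

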